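# Hang a second rinse basket on a drip prong beside the first

### The job

Hang the rinse basket that stands on the bench on the drip stand's prong, in front of the one already hanging there: thread its sleeve past the spring catch and slide it on so that it pushes the first basket back, until both are snug against the rubber-faced stop at the root of the prong. Push gently, with about 5 N once you feel the stop, then leave both hanging freely with the catch sprung up in front of them; spill nothing and do not disturb the bottles and the dish.

Things in the scene. Friction and masses are not known exactly. Their poses are not given: they have to be found in the camera images.
- spare_mid (a point): Small wire basket with a few ring castings in it, standing upright on the bench: 22 x 62 x 42 mm, over it a bail to a steel sleeve (lying tube along basket x, 26 mm long, bore 14, outside 19) and a black grip (14 in x, 20 in y, 34 tall) on top; 145 mm high, 90 g. Point: 72 mm above its underside; sleeve axis 20 mm, grip's lower end 39, grip's centre 56 and top 73 mm above it. z is up.
- spare_eye (a point): Centre of that basket's sleeve bore, 92 mm above its underside and 19 mm below the grip's lower end. x runs along the bore (either end may go on first), z up.
- hung_eye (a point): Centre of the sleeve bore of the first basket, an identical one that hangs on the prong between the spring catch and the stop; it slides along the prong with about 1 N. x along the bore, z up. Sleeves of the two touch when these centres are 26 mm apart.
- prong_tip (a point): End of the prong, on its axis 130 mm over the bench; x runs level along the prong from this tip to the post at x = 182 mm, z up. Prong: 8 mm round steel. At its root a set collar with a rubber buffer is the stop; it is clamped where it suited, its face 120 to 156 mm from the tip, not measured: feel for it. The buffer yields about 3 N per mm for 5 mm. Below is a fixed drip tray, 16 mm high.
- catch (a joint): Spring catch on top of the prong: a sloping leaf whose low end is 21 mm from the tip and whose high end, 51 mm from the tip, stands 8 mm over the prong. 0 rad = up, 0.3 = pressed flush. A sleeve slid on from the tip presses it down (about 2 to 4 N); it springs up when the sleeve's near end is past 52 mm, and then keeps the sleeve on.
- spirit: Squat square glass bottle with a chrome dome, 58 x 58 x 100 mm, standing on the bench; origin at its underside. Leave alone.
- glue: White glue bottle with a nozzle, 35 mm wide, 124 mm high, standing on the bench; origin at its underside. Leave alone.
- dish: Small brass dish with solder snippets, 64 mm wide, 14 mm high, on the bench; origin at its underside. Leave alone.
- spare: The basket that stands on the bench (see point spare_mid); origin at the centre of its underside.
- hung: The first basket, hanging on the prong (see point hung_eye); origin at the centre of its underside, 92 mm below the bore.
- stand: Steel drip stand, fixed to the bench: tray 186 x 120 x 16 mm, post of 12 mm at the far end, prong towards the robot, catch and stop; origin under the tray's centre, x along the prong towards the post (tip at x = -110 mm, z = 130 mm).

How it is judged:
By the outcome, as a careful person would: the job done as asked, in the order asked, and still so for the second after the job is handed in, with the robot touching nothing.
It also fails if it takes over 58 s, if anything falls off the work surface, if the arm or the gripper's body presses on something with over 40 N, if the wrist force passes 120 N, or if a joint passes its speed limit or range.

### The arm

A 6-joint arm with a two-finger parallel gripper is mounted at the origin on a cart in front of the work surface, level with it; the furniture and walls round the work are solid. World frame = base frame: x ahead of the robot, y to its left, z up, the work surface at z = 0. Lengths are in mm, angles in rad, forces in N, time in s.
With the tool pointing down it reaches from about 275 to 1000 mm from the base axis. Payload 8.4 kg.
Tool frame: the origin (TCP) lies at the very end of the fingers, on their centre line; the grasp point (between the pads) lies 19 mm behind it; y points along the fingers, x is the direction in which the jaws open and shut, and the axes are right-handed (so a half turn about y gives the same grasp; the last joint's range is limited). The gripper opens to 85 mm and grips with 20 to 120 N. Pads are 22 mm wide; open, the fingers measure 114 mm over their backs; the gripper's body (76 mm by 85 mm) begins 54 mm behind the grasp point. The pads swing forward as they close: fully open they stand 13 mm farther back than shut.
Start: joints at [-1.322, 0.353, 1.633, -0, 1.155, -0.002], TCP at [155.11, -605.449, 231.281] pointing down, gripper open.
Joint ranges: [-2.63, 2.63], [-0.92, 2.1], [0.06, 2.66], [-1.3, 4.44], [0, 2.69], [-3.02, 3.02]. Speed limits (rad/s): [2.22, 2.22, 2.79, 3.14, 3.14, 3.14].

### API

Orientations are given as [roll, pitch, yaw] about the fixed x, y, z axes, in that order (R = Rz(yaw) Ry(pitch) Rx(roll)).
In Python, from rig import r gives the robot as it stands.
- The arm moves only by the tool servo_tool, never from a script. Its argument "motion" is a list of rows, each a list of 7 numbers: the opening, from -1 (shut) to 1 (fully open), then the shift along the tool's x, y, z in m, then the turn, a rotation vector about the tool's x, y, z in units of 10 degrees (1.0 is 10 degrees). A call has 1 to 12 rows; each row is the pose to reach, as a shift and turn from the pose commanded when the call began, along the tool's axes at that moment; what a row does not reach only later rows make up. A row lasts 1/8 s, in which the tool goes at most 62.5 mm and 10.7 degrees, less where a joint would pass 70% of its speed; a pose out of reach is approached as far as the arm can. A call with a gripper value outside its range is refused whole. The fingers move at their own pace and stop on an object; "grip_force" is the grip in N (left out, the last holds). Time passes only in rows, so rows that repeat a pose let the fingers close. It gives the time, the measured TCP pose, the force and the opening at its end, in the units of the state.
- r.sense(): the state, without advancing time (a new reading comes with each control period).
- r.grab_frame(name): name is "scene" or "top"; returns the picture (420x560x3 uint8, red, green, blue); there is no depth.
- r.calibration(name): a dict with "fx", "fy", "cx", "cy" (pixels), "distortion" ([k1, k2, p1, p2, k3] as OpenCV has them; the pictures are not rectified), "R" (3x3) and "t" (3): a world point X has camera coordinates R X + t. Camera axes: x right, y down, z forward; pixel columns grow to the right and rows downward; lengths in mm; the calibration is good to about 2 mm. A picture is of the moment at which its call begins. calibration takes no time and is no camera call.
- r.sign_off(): hands the job in, once; it reports no verdict.
The state is a dict: "clock": time; "qpos": joint angles; "qvel": joint speeds; "joint_efforts": joint torques, N m; "eef_pos": TCP position; "tcp_rot": TCP orientation; "contact_force": force on the tool from outside, world axes, zero at the start; "wrist_torque": the same for the moment, N m; "opening": opening from 0.0 (shut) to 1.0 (fully open).
Only numpy, scipy, OpenCV 4.12 (cv2) and the standard library are available. Lean on these libraries where they do the work, as an engineer would, in place of code of your own. Each camera call takes 0.05 s, during which the arm holds its last target. There are 200 camera calls.

## Working session

There is one attempt and no reset: what is moved stays moved. The work goes in short steps, Python scripts to look and compute and a tool call to move; the robot and the scene stay as the last step left them, time stands still between calls to the robot, and variables do not carry over. Pictures are saved under pics/ and viewed, on a budget of 10 in all, crops included, one or two more only if the job needs it, and the job is handed in when it is done.

Besides the shell and the picture viewer there is one more tool, called after ">>>" as name([rows], argument=value, ...), one row to a line, values as JSON. servo_tool: Moves the arm, as the interface text tells. Its arguments: {"type":"object","properties":{"motion":{"type":"array","items":{"type":"array","items":{"type":"number"}}},"grip_force":{"type":"number"}},"required":["motion"]}

```bash
ls; mkdir -p pics; python3 - <<'E'
from rig import r
import cv2,numpy as np
for n in("scene","top"):
    im=r.grab_frame(n); cv2.imwrite(f"pics/{n}0.png",im[:,:,::-1]); c=r.calibration(n)
    print(n,{k:np.round(v,3).tolist() for k,v in c.items()})
    print(-np.array(c["R"]).T@np.array(c["t"]))
print(r.sense())
E
```

```text
pics
scene {'fx': 496.29, 'fy': 496.29, 'cx': 277.804, 'cy': 211.276, 'distortion': [-0.131, 0.0, 0.0, 0.0, 0.0], 'R': [[-0.731, -0.682, -0.017], [-0.485, 0.537, -0.69], [0.48, -0.496, -0.724]], 't': [451.386, 288.663, 951.709]}
[ 13.08414693 625.02962926 895.54072497]
top {'fx': 537.021, 'fy': 537.021, 'cx': 284.893, 'cy': 209.497, 'distortion': [-0.02, 0.0, 0.0, 0.0, 0.0], 'R': [[-0.008, -1.0, -0.004], [-0.997, 0.008, -0.083], [0.083, 0.004, -0.997]], 't': [89.361, 532.79, 1346.471]}
[ 420.38118848   80.12352607 1386.25168342]
{'clock': 0.1, 'qpos': array([-1.32237401e+00,  3.53565590e-01,  1.63403948e+00, -3.64314131e-05,
        1.15520754e+00, -2.38539662e-03]), 'qvel': array([ 0.00133438, -0.00060839, -0.00304393, -0.00125625,  0.00107522,
        0.00090263]), 'joint_efforts': array([ 2.30799524e-04, -6.06359053e+01, -3.42820537e+01, -2.53685380e-05,
        3.87551830e-03, -6.56647984e-06]), 'eef_pos': array([ 155.0117695 , -605.04142272,  230.65374193]), 'tcp_rot': array([-1.57082673e+00,  1.22003520e-03, -1.31997390e+00]), 'contact_force': array([0.16186543, 0.35803453, 0.14471431]), 'wrist_torque': array([ 0.05358879, -0.0028031 , -0.05153184]), 'opening': 0.9975674025890788}
```

View pics/scene0.png

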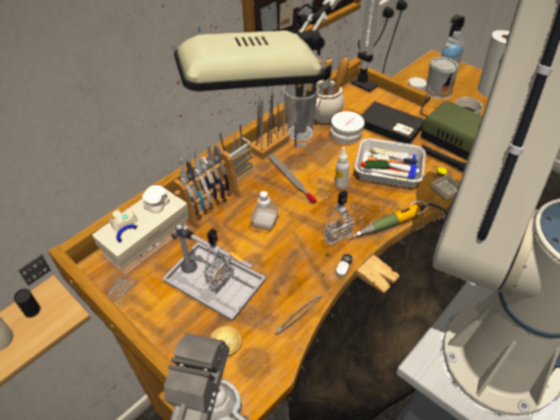

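View pics/top0.png

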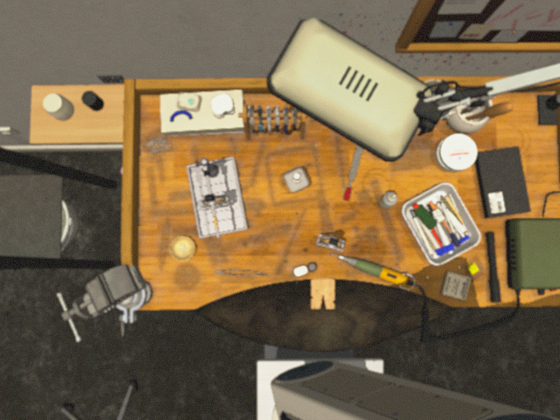

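The scene view shows the stand at about (215,275), with the hung basket at (217,262), and the spare basket at (340,220). The top view has them at (217,195) and (330,241). I'll enlarge both in a single mosaic.

```bash
python3 - <<'E'
import cv2,numpy as np
s=cv2.imread("pics/scene0.png");t=cv2.imread("pics/top0.png")
def c(im,x,y,w=100,h=75):
    return cv2.resize(im[y:y+h,x:x+w],(400,300),interpolation=cv2.INTER_CUBIC)
a=np.vstack([np.hstack([c(s,165,220,),c(s,305,180,80,60)]),np.hstack([c(t,170,150,),c(t,300,215,60,45)])])
cv2.imwrite("pics/m0.png",a)
E
```

```text
(no output)
```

View pics/m0.png

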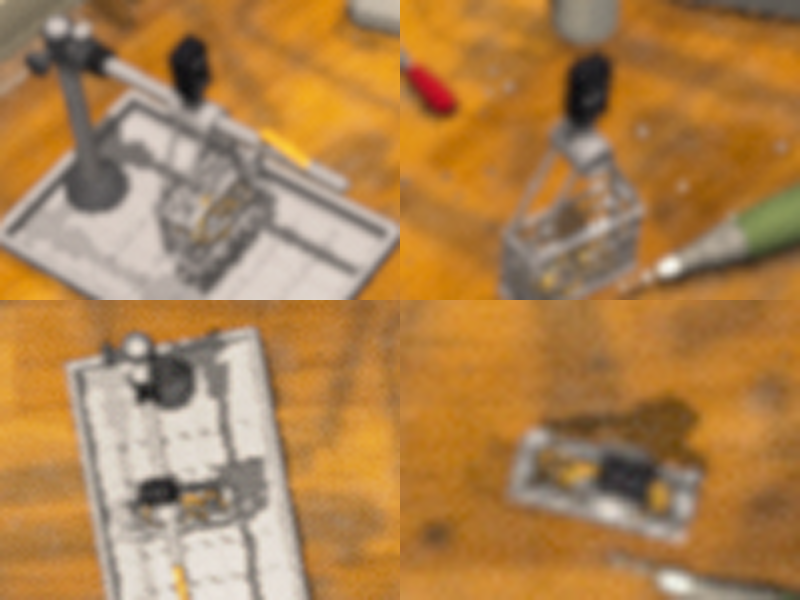

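The mosaic shows the prong tip near scene (251,267) and the yellow catch at about (236,257). The spare grip is at scene (342.6,198) and top (334,241.7), and the tray is tilted about 10°. Next I'll measure with masks.

```bash
cat > h.py <<'E'
import cv2,numpy as np
from rig import r
def K(c): return np.array([[c["fx"],0,c["cx"]],[0,c["fy"],c["cy"]],[0,0,1.]])
def ray(n,p):
    c=r.calibration(n); u=cv2.undistortPoints(np.array([[p]],float),K(c),np.array(c["distortion"]))[0,0]
    R=np.array(c["R"]); return -R.T@np.array(c["t"]), R.T@np.array([*u,1])
def onz(n,p,z):
    o,d=ray(n,p); return o+d*(z-o[2])/d[2]
def tri(ps,pt):
    (a,b),(c,d)=ray("scene",ps),ray("top",pt)
    s=np.linalg.lstsq(np.c_[b,-d],c-a,rcond=None)[0]
    p,q=a+b*s[0],c+d*s[1]; return (p+q)/2,np.linalg.norm(p-q)
def proj(n,X):
    c=r.calibration(n); return cv2.projectPoints(np.array([X],float),cv2.Rodrigues(np.array(c["R"]))[0],np.array(c["t"]),K(c),np.array(c["distortion"]))[0].ravel()
def blob(im,x0,y0,x1,y1,f):
    m=f(im[y0:y1,x0:x1].astype(int)); n,l,s,c=cv2.connectedComponentsWithStats(m.astype(np.uint8))
    i=1+np.argmax(s[1:,4]); return c[i]+[x0,y0],s[i],l==i
dark=lambda a:a.max(2)<70
E
python3 - <<'E'
from h import *
s=cv2.imread("pics/scene0.png");t=cv2.imread("pics/top0.png")
gs=blob(s,325,180,360,210,dark);gt=blob(t,320,230,350,255,dark)
hs=blob(s,200,222,225,250,dark);ht=blob(t,198,190,222,205,dark)
for a,b in((gs,gt),(hs,ht)):
    print(a[0],a[1],b[0],b[1],tri(a[0],b[0]),onz("scene",a[0],128),onz("top",b[0],128))
print("tip scene",onz("scene",(251.2,267),130))
gray=lambda a:(a.max(2)-a.min(2)<45)&(a.max(2)>90)
c,st,l=blob(t,180,145,260,245,gray); print(st)
pts=np.argwhere(l)[:,::-1]+[180,145]
rc=cv2.minAreaRect(pts.astype(np.float32)); bx=cv2.boxPoints(rc)
W=np.array([onz("top",p,16) for p in bx]);print(W.round(1),W.mean(0))
c,st,l=blob(t,310,225,352,255,lambda a:(a[...,2]-a[...,0]<60)&(a.max(2)>80));print(st)
pts=np.argwhere(l)[:,::-1]+[310,225]
rc=cv2.minAreaRect(pts.astype(np.float32)); bx=cv2.boxPoints(rc)
W=np.array([onz("top",p,42) for p in bx]);print(W.round(1),W.mean(0))
E
```

```text
[342.06741573 197.69662921] [14 11  8 15 89] [333.61764706 241.17647059] [10  9  8  6 34] (array([449.04770804, -29.47334379, 123.08894672]), np.float64(1.2065182244494073)) [445.7980493  -25.67497772 128.        ] [449.42550722 -28.69783484 128.        ]
[212.00961538 237.01923077] [  8   8   9  16 104] [209.5952381  197.42857143] [ 8  5  9  6 42] (array([551.31402671, 257.48327788, 157.58333279]), np.float64(0.7060445657464859)) [572.58414326 242.52954255 128.        ] [554.72910667 262.01034345 128.        ]
tip scene [457.61247182 243.44535928 130.        ]
[   7   12   61   81 3415]
[[662.3 340.6  16. ]
 [682.3 211.4  16. ]
 [477.  178.5  16. ]
 [457.3 306.2  16. ]] [569.7386741  259.17962451  16.        ]
[  6   9  29  17 247]
[[444.    9.6  42. ]
 [475.4   0.9  42. ]
 [457.3 -65.6  42. ]
 [425.9 -56.8  42. ]] [450.64587569 -27.98025137  42.        ]
```

>>> servo_tool([
  [1,-0.05,0,0.043,0,0.4,0],
  [1,-0.1,0,0.087,0,0.8,0],
  [1,-0.15,0,0.131,0,1.2,0],
  [1,-0.2,0,0.175,0,1.6,0],
  [1,-0.25,0,0.22,0,2.0,0],
  [1,-0.3,0,0.264,0,2.4,0],
  [1,-0.35,0,0.308,0,2.7,0],
  [1,-0.4,0,0.352,0,2.96,0],
  [1,-0.45,0,0.396,0,2.96,0],
  [1,-0.4854,0,0.4283,0,2.96,0],
  [1,-0.4854,0.03,0.4283,0,2.96,0],
  [1,-0.4854,0.03,0.4283,0,2.96,0],
])

```text
clock: 1.6
eef_pos: [448.4, -27.5, 199.5]
tcp_rot: [-1.575, -0.001, -1.834]
contact_force: [-0.4, 0.3, -0.0]
opening: 1.003
```

```bash
python3 - <<'E'
from h import *
s=r.grab_frame("scene")[:,:,::-1];t=r.grab_frame("top")[:,:,::-1]
cv2.imwrite("pics/s1.png",s);cv2.imwrite("pics/t1.png",t)
c=lambda im,x,y:cv2.resize(im[y:y+75,x:x+75],(400,400),interpolation=cv2.INTER_CUBIC)
cv2.imwrite("pics/m1.png",np.hstack([c(s,300,165),c(t,295,205)]))
S=r.sense();print(S["eef_pos"],proj("scene",S["eef_pos"]),proj("top",S["eef_pos"]))
E
```

```text
[449.02462232 -29.23020757 201.28179326] [344.52157323 171.25692193] [336.72684559 240.56437723]
```

View pics/m1.png

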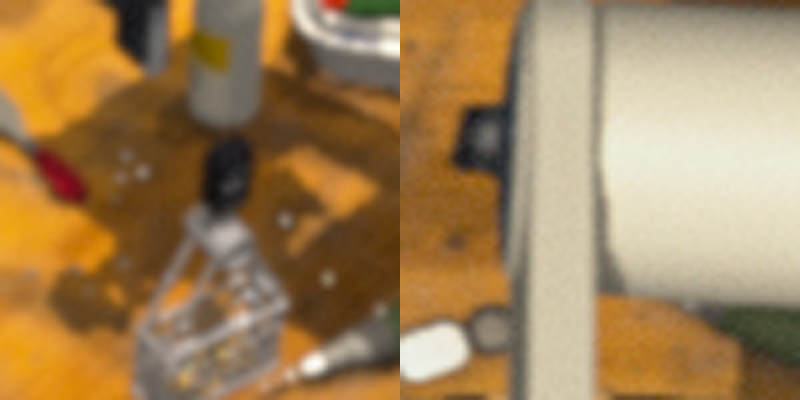

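The grip at scene (342.5,197) lies right under the TCP, and one open finger shows at (326,171). Glue bottle is well clear. I'll go down and grip.

>>> servo_tool([
  [1,0,0.025,0,0,0,0],
  [1,0,0.05,0,0,0,0],
  [1,0,0.075,0,0,0,0],
  [1,0,0.089,0,0,0,0],
  [1,0,0.089,0,0,0,0],
  [0,0,0.089,0,0,0,0],
  [-0.3,0,0.089,0,0,0,0],
  [-0.5,0,0.089,0,0,0,0],
  [-0.8,0,0.089,0,0,0,0],
  [-1,0,0.089,0,0,0,0],
  [-1,0,0.089,0,0,0,0],
  [-1,0,0.089,0,0,0,0],
], grip_force=50)

```text
clock: 3.2
eef_pos: [449.9, -28.8, 112.7]
tcp_rot: [-1.57, 0.0, -1.837]
contact_force: [-0.4, 0.8, 6.3]
opening: 0.224
```

```bash
python3 - <<'E'
from h import *
S=r.sense();print(S["clock"],S["eef_pos"],S["tcp_rot"],S["contact_force"],S["wrist_torque"],S["opening"])
E
```

```text
3.2 [449.94246686 -28.82861544 112.71970552] [-1.57008707e+00  2.97469595e-04 -1.83656581e+00] [-0.38408407  0.76871283  6.25274633] [ 0.0713263   0.16129519 -0.044325  ] 0.22368342449971612
```

>>> servo_tool([
  [-1,0,-0.003,0,0,0,0],
  [-1,0,-0.01,0,0,0,0],
  [-1,0,-0.022,0,0,0,0],
  [-1,0,-0.038,0,0,0,0],
  [-1,0,-0.055,0,0,0,0],
  [-1,0,-0.072,0,0,0,0],
  [-1,0,-0.088,0,0,0,0],
  [-1,0,-0.1,0,0,0,0],
  [-1,0,-0.107,0,0,0,0],
  [-1,0,-0.11,0,0,0,0],
  [-1,0,-0.11,0,0,0,0],
])

```text
clock: 4.58
eef_pos: [449.4, -28.9, 222.1]
tcp_rot: [-1.571, -0.0, -1.837]
contact_force: [-0.6, 0.9, -0.5]
opening: 0.222
```

>>> servo_tool([
  [-1,-0.005,0,-0.002,0,0,0],
  [-1,-0.018,0,-0.009,0,-0.1,0],
  [-1,-0.04,0,-0.019,0,-0.3,0],
  [-1,-0.07,0,-0.034,0,-0.6,0],
  [-1,-0.1,0,-0.048,0,-0.95,0],
  [-1,-0.132,0,-0.064,0,-1.3,0],
  [-1,-0.164,0,-0.079,0,-1.65,0],
  [-1,-0.194,0,-0.094,0,-2.0,0],
  [-1,-0.218,0,-0.106,0,-2.25,0],
  [-1,-0.234,0,-0.113,0,-2.4,0],
  [-1,-0.24,0,-0.116,0,-2.43,0],
  [-1,-0.24,0,-0.116,0,-2.43,0],
])

```text
clock: 6.08
eef_pos: [400.5, 233.1, 222.2]
tcp_rot: [-1.571, -0.0, -1.412]
contact_force: [0.8, 0.9, -0.7]
opening: 0.226
```

>>> servo_tool([
  [-1,0,0.005,0,0,0,0],
  [-1,0,0.015,0,0,0,0],
  [-1,0,0.03,0,0,0,0],
  [-1,0,0.045,0,0,0,0],
  [-1,0,0.06,0,0,0,0],
  [-1,0,0.069,0,0,0,0],
  [-1,0,0.0715,0,0,0,0],
  [-1,0,0.0715,0,0,0,0],
  [-1,0,0.0715,0,0,0,0],
])

```text
clock: 7.2
eef_pos: [401.0, 233.3, 151.2]
tcp_rot: [-1.57, 0.0, -1.413]
contact_force: [0.2, -0.1, -1.5]
opening: 0.225
```

```bash
python3 - <<'E'
from h import *
s=r.grab_frame("scene")[:,:,::-1];t=r.grab_frame("top")[:,:,::-1]
cv2.imwrite("pics/s2.png",s);cv2.imwrite("pics/t2.png",t)
S=r.sense();e=S["eef_pos"];print(S["clock"],e,S["tcp_rot"],S["contact_force"],S["opening"])
c=lambda im,x,y:cv2.resize(im[y:y+75,x:x+75],(400,400),interpolation=cv2.INTER_CUBIC)
cv2.imwrite("pics/m2.png",np.hstack([c(s,200,235),cv2.resize(t[150:270,160:280],(400,400),interpolation=cv2.INTER_CUBIC)]))
E
```

```text
7.3 [400.92303369 233.25851848 151.19776026] [-1.56998564e+00  3.21397174e-04 -1.41245117e+00] [ 0.36421896  0.17598757 -1.55203145] 0.22715901532349525
```

View pics/m2.png

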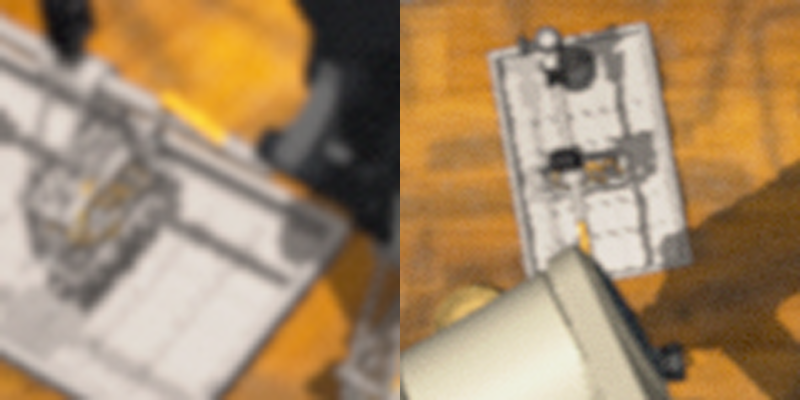

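```bash
python3 - <<'E'
from h import *
s=cv2.imread("pics/scene0.png");t=cv2.imread("pics/top0.png")
for n,im,(x0,y0,x1,y1),ex in(("scene",s,(222,244,255,275),0),("top",t,(205,205,225,237),0)):
    h=cv2.cvtColor(im,cv2.COLOR_BGR2HSV)[y0:y1,x0:x1].astype(int)
    a=im[y0:y1,x0:x1].astype(int)
    m=(h[...,1]>110)&(h[...,2]>150)&(h[...,0]>18 if n=="scene" else h[...,0]>5)
    k,l,st,c=cv2.connectedComponentsWithStats(m.astype(np.uint8),connectivity=8)
    for i in range(1,k):
        if st[i,4]>3: p=c[i]+[x0,y0];print(n,p,st[i],onz(n,p,136))
# bright ridge of prong in scene: columns 196..250, rows
g=s.max(2).astype(int)-0
sat=(s.max(2).astype(int)-s.min(2))
for x in (194,196,198,200,222,226,228,244,246,248,250,252):
    y0=int(238+(x-195)*29/56); print(x,y0-6,sat[y0-6:y0+7,x],g[y0-6:y0+7,x])
E
```

```text
scene [241.62837838 250.62162162] [  8   0  23  18 148] [496.76312187 230.63109858 136.        ]
top [215.04347826 221.73913043] [ 9 12  3 11 23] [496.72557927 247.90765943 136.        ]
top [222.45454545 235.27272727] [15 29  5  3 11] [465.01946293 230.54256276 136.        ]
194 231 [123 122 104  71  43  25  19  22  40  73 106 118 108] [168 162 155 162 186 201 195 172 151 151 160 166 173]
196 232 [154 159 140  94  50  25  18  20  40  77  79  55  34] [197 195 192 192 196 202 194 172 156 159 175 189 191]
198 233 [160 160 139  96  52  25  17  22  36  41  29  18  11] [193 191 188 190 194 201 194 175 165 180 194 173 132]
200 234 [164 167 143 101  58  32  21  20  29  29  20  15  10] [189 188 185 184 191 196 194 175 167 180 187 164 132]
222 245 [151 139 115  86  58  35  22  17  15  15  12  10   8] [205 198 183 174 183 198 199 183 152 126 113 103  95]
226 248 [151 144 121  79  38  23  18  22  22  23  19  15  12] [209 209 205 202 201 200 183 160 148 163 169 161 145]
228 249 [134 137 121  81  44  26  22  23  21  18  14   9   9] [195 198 198 200 201 196 180 161 162 164 151 136 134]
244 257 [172 153 118  74  38  22  18  19  25  25  19  17  11] [219 207 193 184 190 198 190 169 163 177 184 162 128]
246 258 [136 129 110  79  45  25  19  20  24  24  21  16  11] [195 193 189 191 196 200 191 170 163 179 186 162 130]
248 259 [129 116  98  70  41  25  19  19  25  26  20  17  14] [191 182 176 178 190 200 193 172 163 176 185 164 131]
250 260 [105  97  90  70  44  27  21  32  48  40  25  16  11] [175 171 172 180 192 197 184 163 166 186 191 168 132]
252 261 [ 92 101 106  95  75  74  96 118  91  52  26  16  12] [175 178 178 179 177 178 180 187 192 195 193 167 131]
```

>>> servo_tool([
  [-1,0,0,0.008,0,0,0],
  [-1,0,0,0.018,0,0,0],
  [-1,0,0,0.028,0,0,0],
  [-1,0,0,0.036,0,0,0],
  [-1,0,0,0.042,0,0,0],
  [-1,0,0,0.045,0,0,0],
  [-1,0,0,0.048,0,0,0],
  [-1,0,0,0.05,0,0,0],
])

```text
clock: 8.3
eef_pos: [450.1, 241.0, 150.8]
tcp_rot: [-1.571, 0.0, -1.412]
contact_force: [0.0, -0.5, -0.9]
opening: 0.225
```

>>> servo_tool([
  [-1,0,0,0.002,0,0,0],
  [-1,0,0,0.004,0,0,0],
  [-1,0,0,0.006,0,0,0],
  [-1,0,0,0.006,0,0,0],
])

```text
clock: 8.8
eef_pos: [456.1, 242.0, 150.8]
tcp_rot: [-1.571, 0.0, -1.413]
contact_force: [0.6, 0.0, -0.1]
opening: 0.225
```

>>> servo_tool([
  [-1,0,0,0.003,0,0,0],
  [-1,0,0,0.006,0,0,0],
  [-1,0,0,0.008,0,0,0],
  [-1,0,0,0.008,0,0,0],
])

```text
clock: 9.3
eef_pos: [464.1, 243.2, 150.8]
tcp_rot: [-1.571, 0.0, -1.413]
contact_force: [0.3, 0.2, -1.1]
opening: 0.226
```

>>> servo_tool([
  [-1,0.0015,0,0,0,0,0],
  [-1,0.003,0,0,0,0,0],
  [-1,0.003,0,0,0,0,0],
])

```text
clock: 9.68
eef_pos: [464.3, 240.1, 150.8]
tcp_rot: [-1.571, -0.0, -1.413]
contact_force: [0.2, 0.8, -1.0]
opening: 0.225
```

>>> servo_tool([
  [-1,-0.0025,0,0,0,0,0],
  [-1,-0.005,0,0,0,0,0],
  [-1,-0.006,0,0,0,0,0],
  [-1,-0.006,0,0,0,0,0],
])

```text
clock: 10.18
eef_pos: [463.4, 245.9, 150.8]
tcp_rot: [-1.571, -0.001, -1.412]
contact_force: [1.5, -2.6, -0.2]
opening: 0.223
```

Contact at +y and near none at −y: the sleeve is threaded. I'll centre it and advance.

>>> servo_tool([
  [-1,0.002,0,0,0,0,0],
  [-1,0.0037,0,0,0,0,0],
  [-1,0.0037,0,0.003,0,0,0],
  [-1,0.0037,0,0.006,0,0,0],
  [-1,0.0037,0,0.01,0,0,0],
  [-1,0.0037,0,0.014,0,0,0],
  [-1,0.0037,0,0.018,0,0,0],
  [-1,0.0037,0,0.02,0,0,0],
])

```text
clock: 11.18
eef_pos: [483.5, 245.7, 150.7]
tcp_rot: [-1.572, 0.0, -1.413]
contact_force: [-3.4, 0.6, 3.4]
opening: 0.227
```

```bash
python3 - <<'E'
from h import *
S=r.sense();print(S["eef_pos"],S["contact_force"],S["wrist_torque"])
E
```

```text
[483.51158891 245.69293515 150.73772129] [-3.40459326  0.602779    3.38800031] [ 0.12255998  0.64429552 -0.02999234]
```

>>> servo_tool([
  [-1,0,0,0.003,0,0,0],
  [-1,0,0,0.006,0,0,0],
  [-1,0,0,0.009,0,0,0],
  [-1,0,0,0.012,0,0,0],
  [-1,0,0,0.015,0,0,0],
  [-1,0,0,0.018,0,0,0],
  [-1,0,0,0.02,0,0,0],
])

```text
clock: 12.05
eef_pos: [503.9, 248.9, 150.9]
tcp_rot: [-1.57, 0.0, -1.413]
contact_force: [-1.3, 0.8, 2.8]
opening: 0.225
```

>>> servo_tool([
  [-1,0,0,0.003,0,0,0],
  [-1,0,0,0.006,0,0,0],
  [-1,0,0,0.009,0,0,0],
  [-1,0,0,0.012,0,0,0],
  [-1,0,0,0.015,0,0,0],
  [-1,0,0,0.017,0,0,0],
])

```text
clock: 12.8
eef_pos: [520.4, 251.5, 150.8]
tcp_rot: [-1.571, -0.0, -1.413]
contact_force: [-2.3, 1.1, 2.6]
opening: 0.226
```

>>> servo_tool([
  [-1,0,0,0.002,0,0,0],
  [-1,0,0,0.004,0,0,0],
  [-1,0,0,0.006,0,0,0],
  [-1,0,0,0.008,0,0,0],
  [-1,0,0,0.01,0,0,0],
  [-1,0,0,0.01,0,0,0],
])

```text
clock: 13.55
eef_pos: [530.3, 253.0, 150.7]
tcp_rot: [-1.571, -0.0, -1.412]
contact_force: [1.3, 0.0, -1.4]
opening: 0.228
```

>>> servo_tool([
  [-1,0,0,0.002,0,0,0],
  [-1,0,0,0.004,0,0,0],
  [-1,0,0,0.006,0,0,0],
  [-1,0,0,0.008,0,0,0],
  [-1,0,0,0.008,0,0,0],
])

```text
clock: 14.18
eef_pos: [538.3, 254.4, 150.8]
tcp_rot: [-1.57, 0.0, -1.413]
contact_force: [-0.4, 0.2, -1.5]
opening: 0.224
```

```bash
python3 - <<'E'
from h import *
t=onz("scene",(251,266.2),130)
for p in((193,236.5),(190,235),(187,233.4)):
    q=onz("scene",p,130);print(t,q,np.linalg.norm(q-t))
E
```

```text
[459.27216086 242.33755641 130.        ] [601.20790898 269.05177528 130.        ] 144.42785771450247
[459.27216086 242.33755641 130.        ] [608.9459956  270.60504423 130.        ] 152.31975470464596
[459.27216086 242.33755641 130.        ] [616.94624526 271.99342324 130.        ] 160.43873387958268
```

>>> servo_tool([
  [-1,0,0,0.001,0,0,0],
  [-1,0,0,0.002,0,0,0],
  [-1,0,0,0.003,0,0,0],
  [-1,0,0,0.003,0,0,0],
])

```text
clock: 14.68
eef_pos: [541.1, 254.8, 150.8]
tcp_rot: [-1.571, 0.0, -1.413]
contact_force: [-1.4, 0.2, -1.3]
opening: 0.229
```

>>> servo_tool([
  [-1,0,0,0.002,0,0,0],
  [-1,0,0,0.004,0,0,0],
  [-1,0,0,0.006,0,0,0],
  [-1,0,0,0.008,0,0,0],
  [-1,0,0,0.01,0,0,0],
  [-1,0,0,0.01,0,0,0],
])

```text
clock: 15.42
eef_pos: [551.2, 256.4, 150.8]
tcp_rot: [-1.57, 0.0, -1.413]
contact_force: [-0.7, 0.4, -0.2]
opening: 0.226
```

>>> servo_tool([
  [-1,0,0,0.002,0,0,0],
  [-1,0,0,0.004,0,0,0],
  [-1,0,0,0.005,0,0,0],
  [-1,0,0,0.005,0,0,0],
])

```text
clock: 15.92
eef_pos: [556.0, 257.2, 150.8]
tcp_rot: [-1.571, 0.0, -1.412]
contact_force: [0.4, 1.4, -0.3]
opening: 0.226
```

>>> servo_tool([
  [-1,0,0,0.001,0,0,0],
  [-1,0,0,0.002,0,0,0],
  [-1,0,0,0.003,0,0,0],
  [-1,0,0,0.003,0,0,0],
])

```text
clock: 16.42
eef_pos: [558.9, 257.6, 150.8]
tcp_rot: [-1.571, -0.0, -1.412]
contact_force: [-0.3, 0.3, -1.0]
opening: 0.223
```

>>> servo_tool([
  [-1,0,0,0.001,0,0,0],
  [-1,0,0,0.002,0,0,0],
  [-1,0,0,0.002,0,0,0],
])

```text
clock: 16.8
eef_pos: [560.9, 258.0, 150.8]
tcp_rot: [-1.571, 0.0, -1.412]
contact_force: [-0.3, -0.2, -1.5]
opening: 0.23
```

>>> servo_tool([
  [-1,0,0,0.001,0,0,0],
  [-1,0,0,0.002,0,0,0],
  [-1,0,0,0.002,0,0,0],
])

```text
clock: 17.18
eef_pos: [562.9, 258.3, 150.8]
tcp_rot: [-1.571, 0.0, -1.412]
contact_force: [0.0, -0.7, -0.4]
opening: 0.226
```

>>> servo_tool([
  [-1,0,0,0.001,0,0,0],
  [-1,0,0,0.002,0,0,0],
  [-1,0,0,0.002,0,0,0],
])

```text
clock: 17.55
eef_pos: [564.8, 258.6, 150.8]
tcp_rot: [-1.571, 0.0, -1.413]
contact_force: [-1.3, -0.6, -0.5]
opening: 0.225
```

>>> servo_tool([
  [-1,0,0,0.001,0,0,0],
  [-1,0,0,0.002,0,0,0],
  [-1,0,0,0.002,0,0,0],
])

```text
clock: 17.92
eef_pos: [566.8, 258.9, 150.8]
tcp_rot: [-1.571, -0.0, -1.412]
contact_force: [-0.1, 0.4, -0.7]
opening: 0.228
```

```bash
python3 - <<'E'
from h import *
s=r.grab_frame("scene")[:,:,::-1];t=r.grab_frame("top")[:,:,::-1]
cv2.imwrite("pics/s3.png",s)
c=lambda im,x,y:cv2.resize(im[y:y+75,x:x+75],(400,400),interpolation=cv2.INTER_CUBIC)
cv2.imwrite("pics/m3.png",np.hstack([c(s,170,205),c(t,180,150)]))
S=r.sense();print(S["contact_force"],S["clock"])
E
```

```text
[-0.66925609  0.55479923 -1.24197079] 18.025
```

View pics/m3.png

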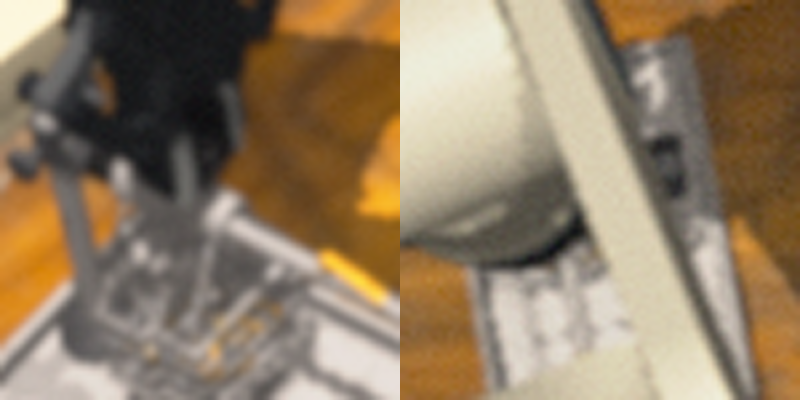

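The spare's sleeve end shows at about scene (212,244). The yellow catch, about (236,257), is clear in front of it, and the baskets are together near the collar. I'll keep feeling for the stop in small steps.

>>> servo_tool([
  [-1,0,0,0.001,0,0,0],
  [-1,0,0,0.0015,0,0,0],
  [-1,0,0,0.0015,0,0,0],
])

```text
clock: 18.4
eef_pos: [568.2, 259.1, 150.8]
tcp_rot: [-1.571, 0.0, -1.413]
contact_force: [-0.6, -0.6, -1.2]
opening: 0.225
```

>>> servo_tool([
  [-1,0,0,0.001,0,0,0],
  [-1,0,0,0.0015,0,0,0],
  [-1,0,0,0.0015,0,0,0],
])

```text
clock: 18.77
eef_pos: [569.7, 259.4, 150.8]
tcp_rot: [-1.571, -0.0, -1.413]
contact_force: [-0.6, 0.1, -0.1]
opening: 0.224
```

>>> servo_tool([
  [-1,0,0,0.001,0,0,0],
  [-1,0,0,0.0015,0,0,0],
  [-1,0,0,0.0015,0,0,0],
])

```text
clock: 19.15
eef_pos: [570.8, 259.6, 150.7]
tcp_rot: [-1.571, -0.0, -1.413]
contact_force: [-2.1, 0.9, -0.5]
opening: 0.227
```

>>> servo_tool([
  [-1,0,0,0.001,0,0,0],
  [-1,0,0,0.0015,0,0,0],
  [-1,0,0,0.0015,0,0,0],
])

```text
clock: 19.52
eef_pos: [571.9, 259.8, 150.6]
tcp_rot: [-1.572, -0.0, -1.413]
contact_force: [-5.6, 0.6, 1.5]
opening: 0.228
```

About 5.5 N at the stop. I'll lower ~3 mm so the sleeve rests on the prong, keeping that push.

>>> servo_tool([
  [-1,0,0.001,0,0,0,0],
  [-1,0,0.002,0,0,0,0],
  [-1,0,0.0028,0,0,0,0],
  [-1,0,0.0028,0,0,0,0],
])

```text
clock: 20.02
eef_pos: [571.9, 260.1, 148.4]
tcp_rot: [-1.572, 0.0, -1.413]
contact_force: [-6.3, 0.6, 6.6]
opening: 0.227
```

>>> servo_tool([
  [-1,0,-0.0009,0,0,0,0],
  [-1,0,-0.0009,0,0,0,0],
])

```text
clock: 20.27
eef_pos: [572.0, 260.0, 148.7]
tcp_rot: [-1.572, 0.0, -1.413]
contact_force: [-5.2, 1.7, 1.4]
opening: 0.227
```

>>> servo_tool([
  [-0.5,0,0,0,0,0,0],
  [-0.4,0,0,0,0,0,0],
  [-0.3,0,0,0,0,0,0],
  [-0.1,0,0,0,0,0,0],
  [0.2,0,0,0,0,0,0],
  [0.5,0,0,0,0,0,0],
  [0.8,0,0,0,0,0,0],
  [0.8,0,0,0,0,0,0],
])

```text
clock: 21.28
eef_pos: [572.6, 259.9, 148.9]
tcp_rot: [-1.571, -0.0, -1.412]
contact_force: [1.2, -0.4, -1.0]
opening: 0.901
```

>>> servo_tool([
  [0.8,0,-0.01,0,0,0,0],
  [0.8,0,-0.03,0,0,0,0],
  [0.8,0,-0.05,0,0,0,0],
  [0.8,0,-0.08,0,0,0,0],
  [0.8,0,-0.11,0,0,0,0],
  [0.8,0,-0.14,0,0,0,0],
  [0.8,0,-0.16,0,0,0,0],
  [0.8,0,-0.16,0,0,0,0],
])

```text
clock: 22.28
eef_pos: [573.4, 260.2, 311.2]
tcp_rot: [-1.567, 0.001, -1.412]
contact_force: [0.1, -0.2, 0.5]
opening: 0.902
```

>>> servo_tool([
  [0.8,0,0,-0.03,0,0,0],
  [0.8,0.03,0,-0.07,0,0,0],
  [0.8,0.06,0,-0.11,0,0,0],
  [0.8,0.1,0,-0.15,0,0,0],
  [0.8,0.14,0,-0.19,0,0,0],
  [0.8,0.18,0,-0.21,0,0,0],
  [0.8,0.22,0,-0.22,0,0,0],
  [0.8,0.26,0,-0.22,0,0,0],
  [0.8,0.3,0,-0.22,0,0,0],
  [0.8,0.3,0,-0.22,0,0,0],
])

```text
clock: 23.52
eef_pos: [402.3, -73.0, 308.1]
tcp_rot: [-1.572, -0.0, -1.416]
contact_force: [0.4, -0.3, -0.0]
opening: 0.9
```

```bash
python3 - <<'E'
from h import *
s=r.grab_frame("scene")[:,:,::-1];t=r.grab_frame("top")[:,:,::-1]
cv2.imwrite("pics/s4.png",s);cv2.imwrite("pics/t4.png",t)
c=lambda im,x,y:cv2.resize(im[y:y+90,x:x+90],(400,400),interpolation=cv2.INTER_CUBIC)
cv2.imwrite("pics/m4.png",np.hstack([c(s,170,200),c(t,170,150)]))
S=r.sense();print(S["contact_force"],S["clock"])
E
```

```text
[-0.71602629  0.19060521  0.84505262] 23.625
```

View pics/m4.png

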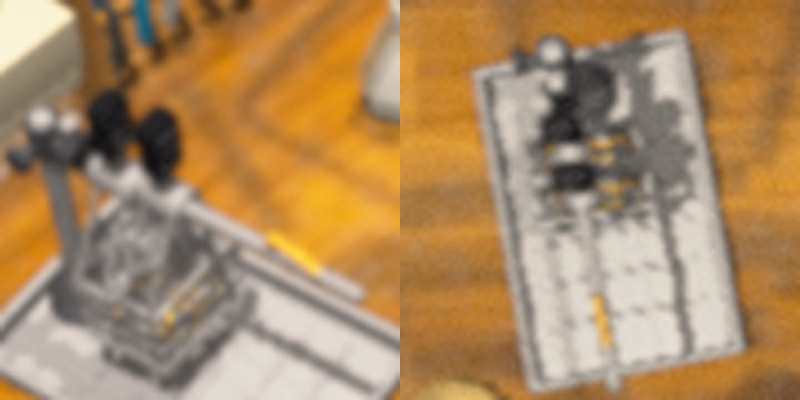

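Both baskets hang upright at the stop, grips at scene about (194,228) and (206,232). The yellow catch, about (236,257), is up in front. A final numeric check of the spacing and the other objects follows.

```bash
python3 - <<'E'
from h import *
s0=cv2.imread("pics/scene0.png");t0=cv2.imread("pics/top0.png")
s=r.grab_frame("scene")[:,:,::-1].copy();t=r.grab_frame("top")[:,:,::-1].copy()
gs=[blob(s,*b,dark)[0] for b in((188,218,200,238),(201,222,213,244))]
q=[onz("scene",p,160) for p in gs];print("grips",np.round(gs,1),"spacing",np.linalg.norm(q[0]-q[1]))
for n,a,b,bx in(("spirit s",s0,s,(250,190,282,232)),("glue s",s0,s,(332,145,352,190)),("dish s",s0,s,(212,325,245,357)),("dish t",t0,t,(168,232,197,262)),("spirit t",t0,t,(280,164,314,196))):
    x,y,X,Y=bx;f=lambda i:cv2.cvtColor(i[y:Y,x:X],cv2.COLOR_BGR2GRAY).astype(np.float32)
    print(n,np.round(cv2.phaseCorrelate(f(a),f(b)),2) if 0 else [np.round(v,2) for v in cv2.phaseCorrelate(f(a),f(b))])
print(r.sense()["clock"]);print(r.sign_off())
E
```

```text
grips [[193.9 228.4]
 [205.1 232.1]] spacing 25.715763484224205
spirit s [array([-0.02,  0.47]), np.float64(0.96)]
glue s [array([0.81, 0.5 ]), np.float64(0.44)]
dish s [array([-0.05,  0.07]), np.float64(0.99)]
dish t [array([-0.02, -0.01]), np.float64(0.93)]
spirit t [array([0.02, 0.18]), np.float64(0.98)]
23.725
the job is handed in; nothing more can be done
None
```

The second basket now hangs on the prong in front of the first, with both back against the stop. I handed the job in at about 24 s of the 58 s allowed; no verdict was given.

- **Threading:** I gripped the spare basket by its grip and fed its sleeve past the catch. The catch pushed back with about 3 N, and that force dropped away once the sleeve was past.
- **Push:** The force rose to about 5.5 N at the stop, and read 6.3 N for a moment while I lowered the sleeve onto the prong. It was 5.2 N just before I let go.
- **Last view:** Both baskets hang upright with the catch clear in front of them. Their grips are 25.7 mm apart by the camera, against 26 mm for touching sleeves, so I take them to be snug.
- **Bottles and dish:** The spirit bottle and dish show shifts under half a pixel between the first and last pictures.
- **Weak check:** The glue bottle's image comparison was poor: a 0.9-pixel shift (about 2 mm) at a match of only 0.44. I put this down to the arm's shadow or the arm itself in that crop. Nothing was commanded near the bottle, but I did not check it further.
- **Spills:** I did not check the ring castings one by one; some still show in the baskets, and none were seen lying loose.

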